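# Open the spring-lid test box

### The job

Open the board test box: press its orange release tab down with the fingertips so that the spring lifts the lid, let the tab come back up, then push the lid from its front edge over to fully open, where it stays back by itself. Do not force the tab or the lid, leave the circuit board lying in the box, and leave the other things on the bench where they are; nothing is to be picked up.

Things in the scene. Friction and masses are not known exactly. Their poses are not given: they have to be found in the camera images.
- test_box: Grey open-topped box fixed to the bench, 104 (x) x 186 (y) x 36 mm high, with a clear lid in a black frame and an orange release tab in front. Origin: centre of its underside, on the bench. x axis from the tab side to the hinge side, y along its width, z up. The box stands turned: its x axis lies 0.55 to 1.25 rad to the left of straight ahead, so the tab faces the near right.
- tab (a joint): Orange release rocker. 0 = at rest (it springs back), 0.28 rad = pressed down to its stop; frees the lid at about 0.15. The level press pad is 40 mm wide and reaches 66 to 108 mm in front of the box's centre. Behind it the tab's upright (front face 63.5 mm in front of the centre, tipping 8 mm forward when pressed) ends in a tooth hooked over the lid's front edge, 47 mm above the bench.
- tab_press (a point): The point to press: on top of the tab's pad, 90 mm in front of the box's centre, middle of the width, 26 mm above the bench at rest; moves with the tab. Pressed here the tab takes about 1.7 N to start, 4 N at its stop, and goes down 8.5 mm.
- lid (a joint): Lid hinge. 0 = shut and latched. Once the tab is pressed a spring pin (at the box's +y end) lifts the lid to about 0.4 rad within a second and holds it there. 1.9 rad (leaning back past upright) = fully open, at its stop. Let go below about 1.7 rad it falls back on the pin; farther open it falls on to the stop and stays. About 1 N at the edge moves it.
- lid_edge (a point): Middle of the lid's front edge, half way through its 5 mm thickness, 106 mm from the hinge line; moves with the lid (about 40 mm above the bench shut, 81 mm when lifted by the spring). The lid is as wide as the box.
- lid_hinge (a point): Middle of the lid's hinge line (along the box's y axis), 54 mm behind the box's centre, 39 mm above the bench.
- board: Circuit board on a black carrier, 145 x 82 x 13 mm, lying loose in the box, its underside 7 mm above the bench. Origin: centre of its underside.
- solder_reel: White solder reel with black flanges, 56 mm across, 34 mm high, standing about 120 mm to the -y side and 105 mm to the front of the box's centre. Origin: centre of its underside.
- tweezers: Steel tweezers, 130 x 12 x 8 mm, lying about 135 mm to the -y side of the box's centre. Origin: centre of its underside.
- red_jar: White jar with a red cap, 37 mm across, 46 mm high. Origin: centre of its underside.
- dish: Pale metal screw dish, 71 mm across, 17 mm high. Origin: centre of its underside.
- blue_driver: Small blue screwdriver, 160 x 15 x 13 mm, lying on the green mat. Origin: centre of its underside.
- orange_jar: White jar with an orange cap, 42 mm across, 52 mm high. Origin: centre of its underside.

How it is judged:
By the outcome, as a careful person would: the job done as asked, in the order asked, and still so for the second after the job is handed in, with the robot touching nothing.
It also fails if it takes over 48 s, if anything falls off the work surface, if the arm or the gripper's body presses on something with over 40 N, if the wrist force passes 120 N, or if a joint passes its speed limit or range.

### The arm

A 6-joint arm with a two-finger parallel gripper is mounted at the origin on a cart in front of the work surface, level with it; the furniture and walls round the work are solid. World frame = base frame: x ahead of the robot, y to its left, z up, the work surface at z = 0. Lengths are in m, angles in degrees, forces in N, time in s.
With the tool pointing down it reaches from about 0.3 to 0.75 m from the base axis. Payload 8.5 kg.
Tool frame: the origin (TCP) lies on the centre line of the jaws, within the pads' length; the fingertips stand 22 mm ahead of it and the grasp point (between the pads) lies 3 mm ahead of it (env.tip_reach is the distance from the TCP to the fingertips, in m); y points along the fingers, z is the direction in which the jaws open and shut, and the axes are right-handed (so a half turn about y gives the same grasp; the last joint's range is limited). The gripper opens to 85 mm and grips with 20 to 120 N. Pads are 22 mm wide; open, the fingers measure 114 mm over their backs; the gripper's body (76 mm by 85 mm) begins 54 mm behind the grasp point. The pads swing forward as they close: fully open they stand 13 mm farther back than shut.
Start: joints at [61.518, 21.807, 74.336, -0, 83.858, -12.336], TCP at [0.153, 0.528, 0.253] pointing down, gripper open.
Joint ranges: [-178.18, 178.18], [-50.72, 133.34], [12.68, 142.11], [-81.47, 261.47], [9.98, 163.14], [-165.26, 165.26]. Speed limits (degrees/s): [136.94, 136.94, 180, 180, 180, 180].

### API

Orientations are given as a 3x3 rotation matrix whose columns are the frame's x, y, z axes.
In Python, from rig import env, get_image gives the robot as it stands. The module is installed in compiled form; this text tells all that it offers.
- The arm moves only by the tool carry_out, never from a script. Its argument "targets" is a list that holds one entry, the list of rows, each a list of 7 numbers: the closure, from 0 (fully open) to 1 (shut), then the shift along the world's x, y, z in mm, then the turn, a rotation vector about the world's x, y, z in degrees. In form: [[[claw, dx, dy, dz, ax, ay, az], ...]]. A call has 1 to 20 rows; each row is the pose to reach, as a shift and turn from the pose commanded when the call began; what a row does not reach only later rows make up. A row lasts 1/12 s, in which the tool goes at most 41.7 mm and 7.16 degrees, less where a joint would pass 70% of its speed; a pose out of reach is approached as far as the arm can. A call with a gripper value outside its range is refused whole. The fingers move at their own pace and stop on an object; "squeeze" is the grip in N (left out, the last holds). Time passes only in rows, so rows that repeat a pose let the fingers close. It gives the time, the measured TCP pose, the force and the opening at its end, in the units of the state.
- env.observe(): the state, without advancing time (a new reading comes with each control period).
- get_image(name): name is "scene" or "top" or "wrist"; returns a dict with "img" (400x640x3 uint8, red, green, blue), "fx", "fy", "cx", "cy" (pixels), "rvec" (rotation vector, rad) and "tvec" (3), from world to camera coordinates, as OpenCV has them. Camera axes: x right, y down, z forward; pixel columns grow to the right and rows downward; lengths in m; the calibration is good to about 2 mm. A picture is of the moment at which its call begins. There is no depth.
- env.close_job(): hands the job in, once; it reports no verdict.
The state is a dict: "time_s": time; "q": joint angles; "qvel": joint speeds; "joint_efforts": joint torques, N m; "position": TCP position; "tool_rot": TCP orientation; "ft_force": force on the tool from outside, world axes, zero at the start; "wrist_torque": the same for the moment, N m; "grip_width": finger opening in m.
Only numpy, scipy, OpenCV 4.12 (cv2) and the standard library are available. Lean on these libraries where they do the work, as an engineer would, in place of code of your own. Each camera call takes 0.05 s, during which the arm holds its last target.

## Working session

There is one attempt and no reset: what is moved stays moved. The work goes in short steps, Python scripts to look and compute and a tool call to move; the robot and the scene stay as the last step left them, time stands still between calls to the robot, and variables do not carry over. Pictures are saved under pics/ and viewed, and the job is handed in when it is done.

Besides the shell and the picture viewer there is one more tool, called after "Request:" as a command line: name --argument value ..., lists and objects as JSON in quotes. carry_out: Moves the arm, as the interface text tells. Its arguments: {"type":"object","properties":{"targets":{"type":"array"},"squeeze":{"type":"number"}},"required":["targets"]}

```bash
mkdir -p pics; cat > h.py <<'E'
import numpy as np, cv2
from rig import env, get_image
def grab(name,fn):
    d=get_image(name); cv2.imwrite('pics/'+fn+'.png',d['img'][:,:,::-1]); np.save('pics/'+fn+'.npy',{k:v for k,v in d.items()},allow_pickle=True); return d
def load(fn): return np.load('pics/'+fn+'.npy',allow_pickle=True).item()
def cam(d):
    K=np.array([[d['fx'],0,d['cx']],[0,d['fy'],d['cy']],[0,0,1]]); return K,np.array(d['rvec'],float).reshape(3),np.array(d['tvec'],float).reshape(3)
def ray(d,u,v,z):
    K,r,t=cam(d); R=cv2.Rodrigues(r)[0]; c=-R.T@t; w=R.T@np.linalg.inv(K)@[u,v,1]; return c+w*(z-c[2])/w[2]
def proj(d,P):
    K,r,t=cam(d); return cv2.projectPoints(np.array(P,float).reshape(-1,3),r,t,K,None)[0].reshape(-1,2)
def crop(fn,u0,v0,u1,v1,s,out):
    im=cv2.imread('pics/'+fn+'.png')[v0:v1,u0:u1]; cv2.imwrite('pics/'+out+'.png',cv2.resize(im,None,fx=s,fy=s,interpolation=cv2.INTER_CUBIC))
E
python3 - <<'E'
from h import *
for n in ['scene','top','wrist']: grab(n,n+'0')
s=env.observe(); print(s['time_s'],s['position'],s['tool_rot'],s['ft_force'],s['grip_width'],env.tip_reach)
E
```

```text
0.15 [0.15284228 0.52814492 0.25287025] [[ 9.60561903e-01 -5.22096611e-04  2.78065744e-01]
 [-2.78066130e-01 -9.39482115e-04  9.60561474e-01]
 [-2.40268097e-04 -9.99999422e-01 -1.04760811e-03]] [-0.54327812 -0.32103167  0.42236606] 0.08522353302928373 0.022
```

View pics/top0.png

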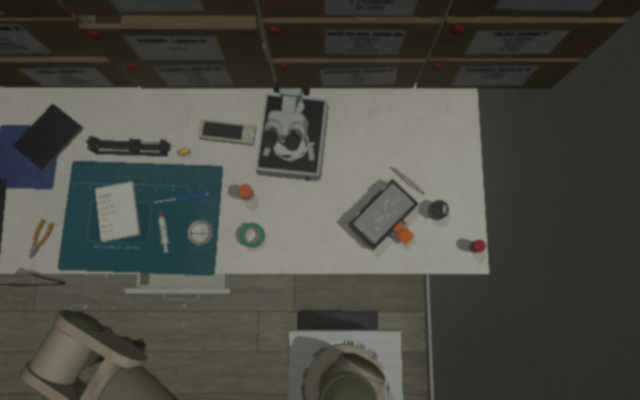

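View pics/scene0.png

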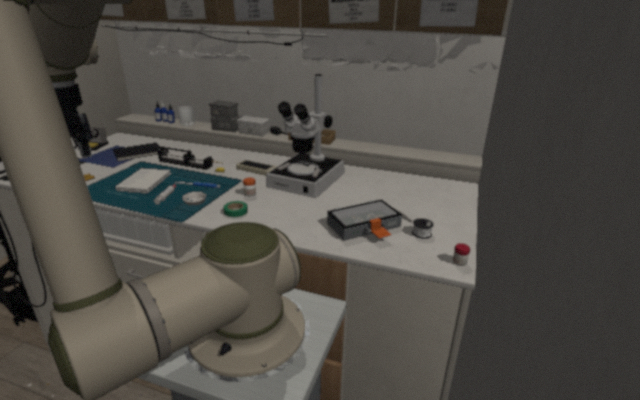

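View pics/wrist0.png

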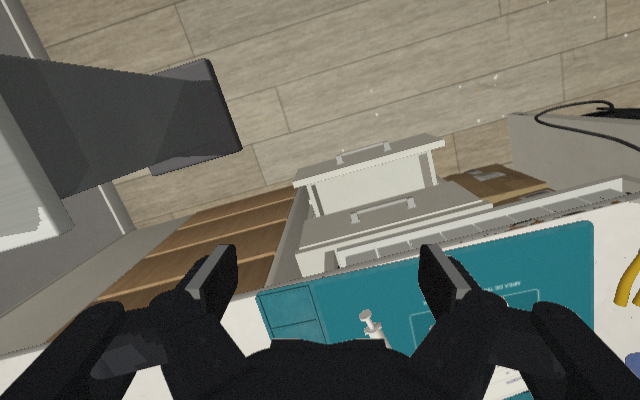

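```bash
python3 - <<'E'
from h import *
crop('top0',330,150,500,270,4.7,'top0c'); crop('scene0',310,180,490,280,4.4,'scene0c')
d=load('top0')
print(proj(d,[[0,0,0],[.4,0,0],[.4,.2,0]]))
for p in [(383,213),(403,233),(245,190)]: print(p,ray(d,*p,0.03))
E
```

```text
[[344.64504974 386.28313171]
 [343.7489974  242.50485408]
 [275.718851   242.3954985 ]]
(383, 213) [ 0.48313795 -0.11346959  0.03      ]
(403, 233) [ 0.42478749 -0.16988916  0.03      ]
(245, 190) [0.55094842 0.29033607 0.03      ]
```

View pics/top0c.png

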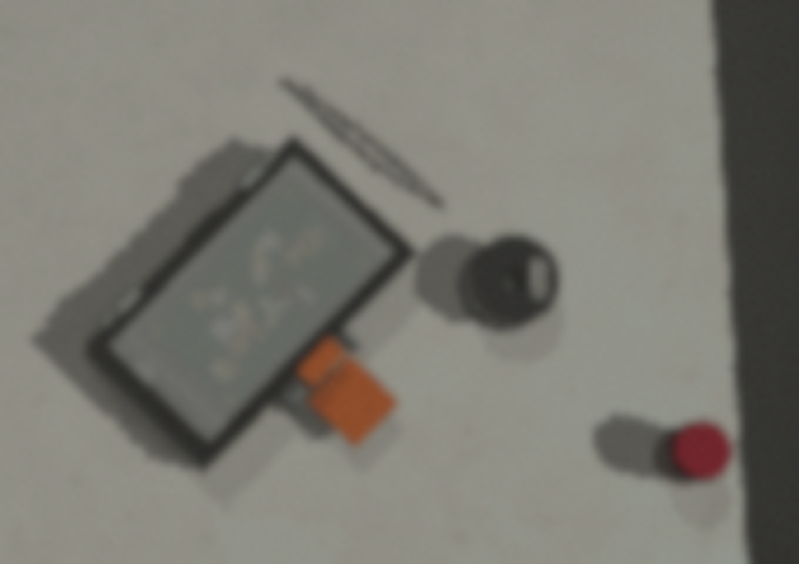

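View pics/scene0c.png

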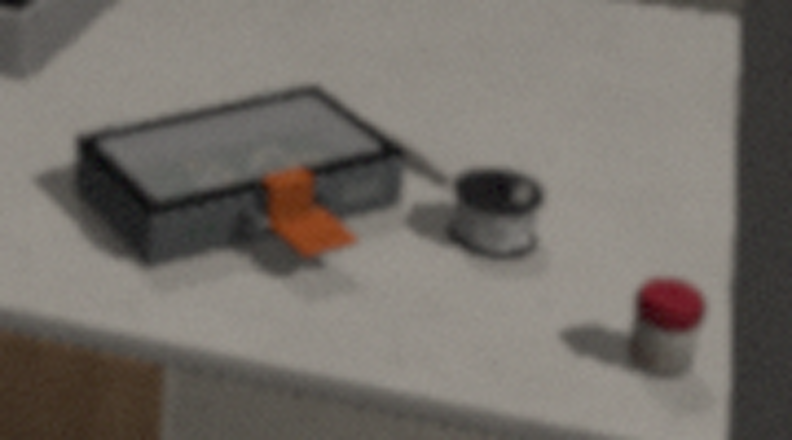

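```bash
python3 - <<'E'
from h import *
from scipy.optimize import least_squares
d=load('top0')
c=np.array([(294,138),(412,250),(205,467),(90,345)])/4.7+[330,150]
P=[ray(d,*p,0.0425) for p in c]
for p in P: print(p.round(4))
print([np.linalg.norm(P[i]-P[(i+1)%4]) for i in range(4)])
L=np.array([[.054,-.093,.0425],[-.052,-.093,.0425],[-.052,.093,.0425],[.054,.093,.0425],[-.108,-.02,.026],[-.108,.02,.026]])
t=np.array([(394,405),(355,445)])/4.7+[330,150]
obs=np.vstack([c,t])
def W(q): 
    R=np.array([[np.cos(q[2]),-np.sin(q[2]),0],[np.sin(q[2]),np.cos(q[2]),0],[0,0,1]]);return L@R.T+[q[0],q[1],0]
r=least_squares(lambda q:(proj(d,W(q))-obs).ravel(),[.48,-.11,.8])
print(r.x,np.degrees(r.x[2]),r.fun.reshape(-1,2).round(2))
# tab press
q=r.x;u=np.array([np.cos(q[2]),np.sin(q[2])]);print('press',q[:2]-.09*u)
# check scene
ds=load('scene0'); print(((proj(ds,W(q))-[310,180])*4.4).round())
E
```

```text
[ 0.5807 -0.142   0.0425]
[ 0.51   -0.2128  0.0425]
[ 0.3765 -0.083   0.0425]
[ 0.4507 -0.0141  0.0425]
[np.float64(0.10003051016075845), np.float64(0.18620546996347653), np.float64(0.10126376422691565), np.float64(0.1823034480530644)]
[ 0.47917607 -0.11327604  0.78942614] 45.23078605608046 [[-0.55 -0.86]
 [ 1.03  0.48]
 [ 0.61 -0.01]
 [-1.62 -0.16]
 [ 0.84 -0.42]
 [-0.31  0.89]]
press [ 0.41579332 -0.17717147]
[[317.  79.]
 [409. 146.]
 [153. 206.]
 [ 75. 130.]
 [361. 234.]
 [305. 248.]]
```

```bash
python3 - <<'E'
from h import *
from scipy.spatial.transform import Rotation as Ro
d=load('wrist0');K,r,t=cam(d);R=cv2.Rodrigues(r)[0];c=-R.T@t
s=env.observe();T=np.array(s['tool_rot']);p=np.array(s['position'])
print('cam in tool',T.T@(c-p),'cam axes in tool',(T.T@R.T).round(2).tolist())
a=0.78943;u=np.array([np.cos(a),np.sin(a),0]);v=np.array([-np.sin(a),np.cos(a),0]);z=np.array([0,0,1.])
C=np.array([.4792,-.1133,0])
for tl in (0,12,20):
    tt=np.radians(tl); y=np.sin(tt)*u-np.cos(tt)*z
    Zt=-v; X=np.cross(y,Zt); Rt=np.c_[X,y,Zt]
    print(tl,X.round(2),'rv',np.degrees(Ro.from_matrix(Rt@T.T).as_rotvec()).round(2))
    tip=C-.092*u; print('tcp for tip at z=.06',((tip+z*.06-y*.022)-p)*1000)
E
```

```text
cam in tool [-0.07399726 -0.12000466 -0.00094699] cam axes in tool [[0.0, 0.96, 0.29], [0.0, -0.29, 0.96], [1.0, 0.0, -0.0]]
0 [-0.7  -0.71 -0.  ] rv [ 0.0000e+00 -7.0000e-02 -1.1862e+02]
tcp for tip at z=.06 [ 261.56670635 -706.76050108 -170.87025126]
12 [-0.69 -0.69 -0.21] rv [  13.98    3.55 -118.12]
tcp for tip at z=.06 [ 258.3454261  -710.00786197 -171.35100404]
20 [-0.66 -0.67 -0.34] rv [  23.27    5.96 -117.23]
tcp for tip at z=.06 [ 256.26761649 -712.10249428 -172.1970136 ]
```

Request:
carry_out --targets '[[[1,15,-25,0,0.5,0,-5],[1,30,-55,0,1,0,-10],[1,45,-85,0,2,0.5,-15],[1,60,-115,0,2,0.5,-20],[1,78,-145,0,3,1,-26],[1,96,-177,0,4,1,-32],[1,114,-210,0,4.5,1,-38],[1,132,-242,0,5,1.5,-44],[1,150,-275,0,6,1.5,-50],[1,165,-307,0,7,2,-56],[1,180,-340,0,7.5,2,-62],[1,195,-372,0,8,2,-68],[1,207,-405,0,9,2.2,-74],[1,217,-440,0,9.5,2.4,-80],[1,227,-475,0,10,2.5,-86],[1,235,-510,0,11,2.7,-92],[1,242,-545,0,11.5,2.9,-98],[1,248,-580,0,12,3.1,-104],[1,252,-610,0,13,3.3,-110],[1,255,-640,0,13.5,3.4,-114]]]'

```text
time_s: 1.82
position: [0.4078, -0.1136, 0.2532]
tool_rot: [[-0.641, 0.14, 0.755], [-0.74, 0.148, -0.656], [-0.204, -0.979, 0.008]]
ft_force: [0.8, 0.5, -0.6]
grip_width: -0.0
```

```bash
python3 - <<'E'
from h import *
grab('wrist','w1')
s=env.observe(); print(s['time_s'],s['position'],s['tool_rot'],s['ft_force'],s['grip_width'],s['q'])
E
```

```text
1.8667 [ 0.40875139 -0.11776366  0.25306645] [[-0.64518765  0.14061598  0.75097273]
 [-0.73677728  0.1456438  -0.66026291]
 [-0.20221804 -0.97929313  0.00963508]] [ 2.76472799e+00 -3.39913530e+00  2.95000792e-03] 7.122253209655406e-05 [-38.89351061   7.38911949  95.5707506   11.97986053  76.28080904
  -0.40128862]
```

View pics/w1.png

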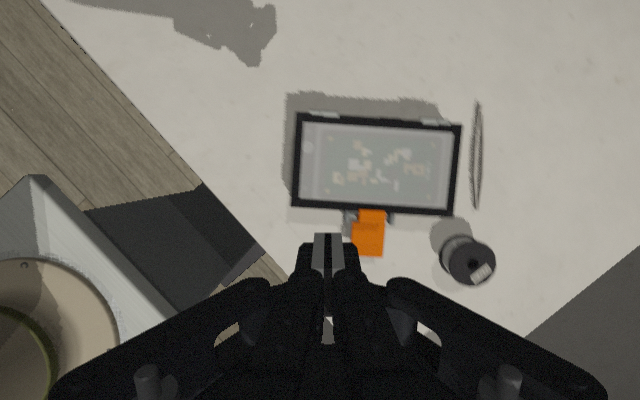

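```bash
python3 - <<'E'
from h import *
for i in range(3): d=grab('wrist','w2')
crop('w2',270,70,520,310,3.1,'w2c')
s=env.observe(); print(s['time_s'],s['position'],s['tool_rot'],s['ft_force'])
E
```

```text
2.0167 [ 0.40770588 -0.11199743  0.25301191] [[-0.63740394  0.13824383  0.75802695]
 [-0.7432919   0.14894015 -0.65217634]
 [-0.20306001 -0.97913506  0.00782048]] [ 0.00959719 -0.80691027  0.08767584]
```

View pics/w2c.png

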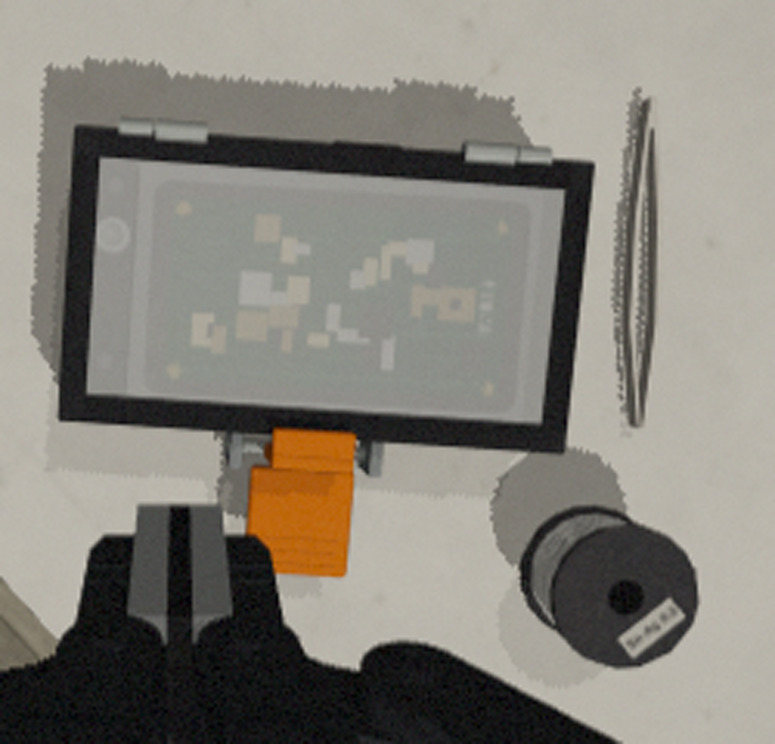

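```bash
python3 - <<'E'
from h import *
from scipy.optimize import least_squares
from scipy.spatial.transform import Rotation as Ro
d=load('w2')
L=np.array([[-.052,.093,.0425],[-.052,-.093,.0425],[-.108,.02,.026],[-.108,-.02,.026]])
obs=np.array([(60,420),(565,452),(246,571),(346,577)])/3.1+[270,70]
def W(q,L=L):
    R=np.array([[np.cos(q[2]),-np.sin(q[2]),0],[np.sin(q[2]),np.cos(q[2]),0],[0,0,1]]);return L@R.T+[q[0],q[1],0]
r=least_squares(lambda q:(proj(d,W(q))-obs).ravel(),[.48,-.11,.8])
print(r.x,np.degrees(r.x[2]),r.fun.reshape(-1,2).round(2))
s=env.observe();T=np.array(s['tool_rot']);p=np.array(s['position'])
q=r.x;a=q[2];C=np.array([q[0],q[1],0]);u=np.array([np.cos(a),np.sin(a),0]);v=np.array([-np.sin(a),np.cos(a),0]);z=np.array([0,0,1.])
print('hinge-side corners px',((proj(d,W(q,np.array([[.054,.093,.0425],[.054,-.093,.0425]])))-[270,70])*3.1))
tt=np.radians(12); y=np.sin(tt)*u-np.cos(tt)*z;Zt=-v;Rt=np.c_[np.cross(y,Zt),y,Zt]
print('rv',np.degrees(Ro.from_matrix(Rt@T.T).as_rotvec()))
print('shift to tip z .045',1000*(C-.092*u+.045*z-.022*y-p),'u',u)
E
```

```text
[ 0.47885405 -0.11391122  0.79281222] 45.42479400058143 [[-0.97  0.03]
 [ 1.05  0.14]
 [-0.61 -0.11]
 [ 0.54 -0.01]]
hinge-side corners px [[ 73.23979776 121.18947689]
 [598.43667725 156.82836603]]
rv [ 0.51230836  0.13747549 -3.86667104]
shift to tip z .045 [   3.36815585  -70.70636505 -186.49265959] u [0.70184487 0.71232983 0.        ]
```

Request:
carry_out --targets '[[[1,1,-25,0,0.2,0,-1],[1,2,-50,0,0.4,0,-2],[1,3,-71,-20,0.5,0.1,-4],[1,3,-71,-55,0.5,0.1,-4],[1,3,-71,-90,0.5,0.1,-4],[1,3,-71,-120,0.5,0.1,-4],[1,3,-71,-145,0.5,0.1,-4],[1,3,-71,-165,0.5,0.1,-4],[1,3,-71,-178,0.5,0.1,-4],[1,3,-71,-186,0.5,0.1,-4],[1,3,-71,-186,0.5,0.1,-4],[1,3,-71,-186,0.5,0.1,-4]]]'

```text
time_s: 3.02
position: [0.4112, -0.1822, 0.0677]
tool_rot: [[-0.686, 0.147, 0.712], [-0.697, 0.147, -0.702], [-0.208, -0.978, 0.002]]
ft_force: [0.6, 0.1, 0.4]
grip_width: 0.0002
```

```bash
python3 - <<'E'
from h import *
grab('wrist','w3');grab('scene','s3');crop('s3',310,130,490,280,4.2,'s3c')
s=env.observe(); T=np.array(s['tool_rot']);p=np.array(s['position']);print(s['time_s'],p,p+.022*T[:,1],s['ft_force'])
a=.7928;u=np.array([np.cos(a),np.sin(a),0]);v=np.array([-np.sin(a),np.cos(a),0])
t=p+.022*T[:,1]-[.4789,-.1139,0];print(t@u,t@v)
E
```

```text
3.1167 [ 0.41135839 -0.18268845  0.06820484] [ 0.41462725 -0.17947955  0.046687  ] [ 0.0388123   0.123626   -0.40064966]
-0.09182376732157167 -0.00024439433029668095
```

View pics/w3.png

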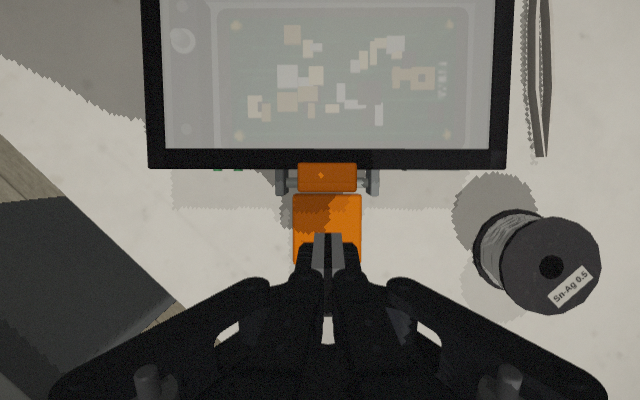

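View pics/s3c.png

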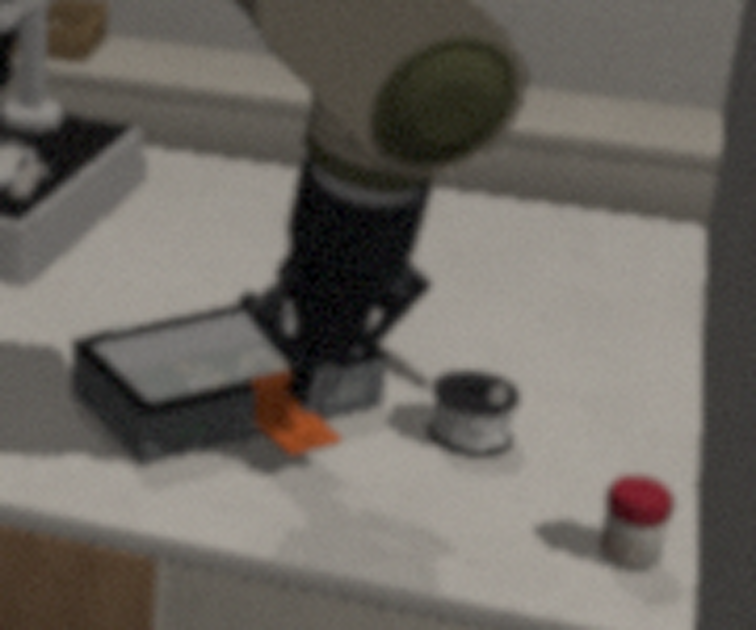

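Request:
carry_out --targets '[[[1,0,0,-5,0,0,0],[1,0,0,-10,0,0,0],[1,0,0,-14,0,0,0],[1,0,0,-17,0,0,0],[1,0,0,-19,0,0,0],[1,0,0,-20,0,0,0],[1,0,0,-21,0,0,0],[1,0,0,-22,0,0,0],[1,0,0,-23,0,0,0],[1,0,0,-24,0,0,0],[1,0,0,-24,0,0,0]]]'

```text
time_s: 4.03
position: [0.4109, -0.1828, 0.0432]
tool_rot: [[-0.687, 0.147, 0.711], [-0.696, 0.147, -0.703], [-0.208, -0.978, 0.002]]
ft_force: [-1.0, -1.7, 2.9]
grip_width: -0.0
```

```bash
python3 - <<'E'
from h import *
grab('wrist','w4')
s=env.observe(); T=np.array(s['tool_rot']);p=np.array(s['position']);print(s['time_s'],p,p+.022*T[:,1],s['ft_force'])
E
```

```text
4.0833 [ 0.41095552 -0.18281737  0.04333062] [ 0.41420117 -0.17958859  0.02181224] [-1.71597809 -0.5398967   2.2859457 ]
```

View pics/w4.png

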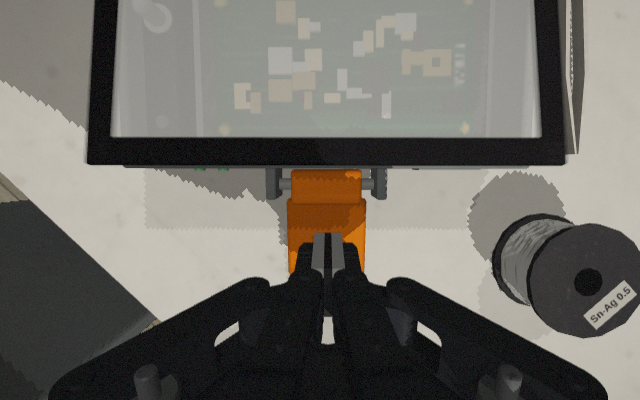

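Request:
carry_out --targets '[[[1,0,0,-1,0,0,0],[1,0,0,-2,0,0,0],[1,0,0,-2,0,0,0],[1,0,0,-2,0,0,0],[1,0,0,-2,0,0,0],[1,0,0,-2,0,0,0],[1,0,0,-2,0,0,0],[1,0,0,-2,0,0,0],[1,0,0,-2,0,0,0],[1,0,0,-2,0,0,0],[1,0,0,-2,0,0,0],[1,0,0,-2,0,0,0],[1,0,0,-2,0,0,0]]]'

```text
time_s: 5.17
position: [0.411, -0.1828, 0.0413]
tool_rot: [[-0.687, 0.148, 0.711], [-0.696, 0.147, -0.703], [-0.208, -0.978, 0.002]]
ft_force: [-2.5, -2.2, 2.2]
grip_width: -0.0001
```

```bash
python3 - <<'E'
from h import *
grab('wrist','w5');grab('scene','s5');crop('s5',310,130,490,280,4.2,'s5c')
s=env.observe(); T=np.array(s['tool_rot']);p=np.array(s['position']);print(s['time_s'],p,p+.022*T[:,1],s['ft_force'])
E
```

```text
5.2667 [ 0.41097308 -0.18276127  0.04134872] [ 0.41421945 -0.17953096  0.01983068] [-1.27589031 -2.22222376  2.41433334]
```

View pics/w5.png

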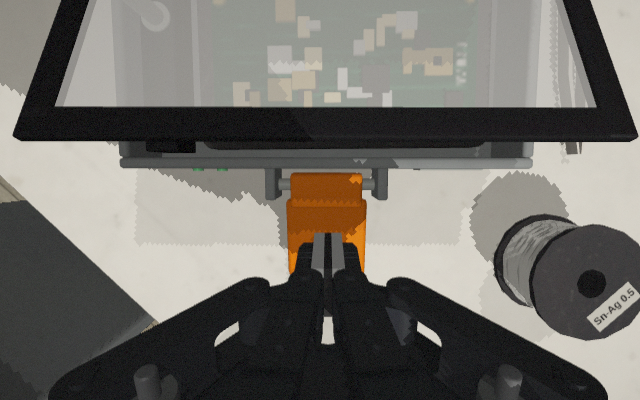

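View pics/s5c.png

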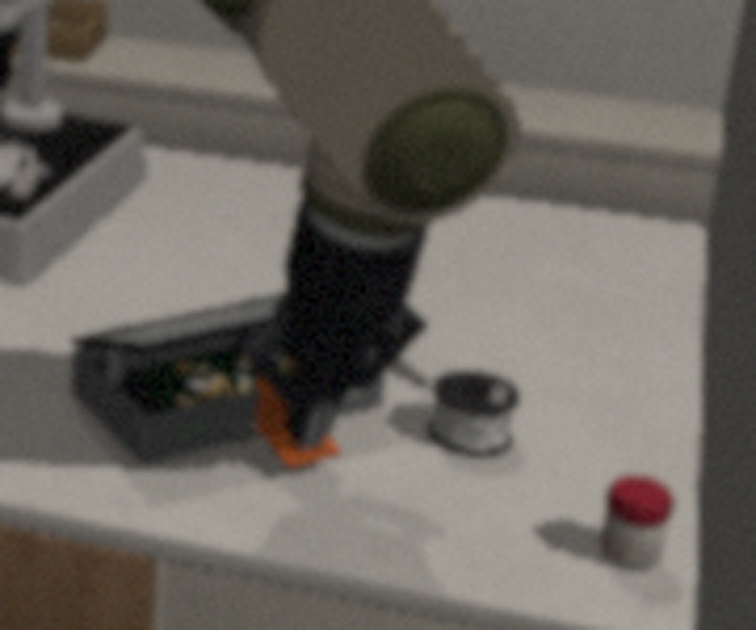

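```bash
cat > traj.py <<'E'
from h import *
from scipy.spatial.transform import Rotation as Ro
s=env.observe();T=np.array(s['tool_rot']);p=np.array(s['position'])
a=.7928;C=np.array([.4789,-.1139,0]);u=np.array([np.cos(a),np.sin(a),0]);v=np.array([-np.sin(a),np.cos(a),0]);z=np.array([0,0,1.])
tl=np.radians(25);y=np.sin(tl)*u-np.cos(tl)*z;Rt=np.c_[np.cross(y,-v),y,-v]
def tcp(x,h): return C+x*u+h*z-.022*y
def tip(th,e=.008):
    n=np.array([np.cos(tl),np.sin(tl)]);d=np.array([np.sin(tl),-np.cos(tl)])
    H=np.array([.054,.039]);r=np.array([-np.cos(th),np.sin(th)]);ta=np.array([np.sin(th),np.cos(th)])
    if th<np.pi/2-tl: return H+.106*r-.0025*ta-.011*n+e*d
    return H+(.106-e)*r-.0025*ta-.011*n
if __name__=='__main__':
    print('rv',np.degrees(Ro.from_matrix(Rt@T.T).as_rotvec()).round(2))
    for x,h in [(-.092,.07),(-.075,.07)]: print(x,h,(1000*(tcp(x,h)-p)).round(1))
    for th in [.3,.4,.5,.6,.7,.8,.9,1.0,1.1,1.2,1.3,1.4,1.5,1.6,1.7,1.8,1.85]:
        x,h=tip(th);print(th,(1000*x).round(1),(1000*h).round(1),(1000*(tcp(x,h)-p)).round(1))
E
python3 traj.py
```

```text
rv [ 9.31 -9.05  0.1 ]
-0.092 0.07 [-3.2 -3.3 48.6]
-0.075 0.07 [ 8.8  8.8 48.6]
0.3 -54.6 56.0 [23.1 23.4 34.6]
0.4 -51.2 66.1 [25.5 25.8 44.7]
0.5 -46.8 75.7 [28.5 28.9 54.3]
0.6 -41.5 84.9 [32.3 32.7 63.5]
0.7 -35.3 93.5 [36.6 37.1 72.1]
0.8 -28.2 101.4 [41.6 42.1 80. ]
0.9 -20.4 108.6 [47.1 47.7 87.2]
1.0 -12.0 114.9 [53.  53.7 93.5]
1.1 -2.9 120.4 [59.4 60.2 99. ]
1.2 6.2 124.8 [ 65.7  66.6 103.4]
1.3 15.4 128.1 [ 72.2  73.2 106.7]
1.4 24.9 130.5 [ 78.9  80.  109.1]
1.5 34.6 131.9 [ 85.7  86.9 110.5]
1.6 44.4 132.4 [ 92.6  93.9 111. ]
1.7 54.2 131.9 [ 99.4 100.8 110.4]
1.8 63.9 130.4 [106.2 107.7 108.9]
1.85 68.6 129.2 [109.6 111.1 107.8]
```

Request:
carry_out --targets '[[[1,0,0,3,0,0,0],[1,0,0,7,0,0,0],[1,-1,-1,12,0,0,0],[1,-3,-3,20,0,0,0],[1,-4,-4,30,1,-1,0],[1,-4,-4,38,3,-3,0],[1,-4,-4,44,5,-5,0],[1,-3,-3,47,7,-7,0],[1,-3,-3,47,9.3,-9.1,0.1],[1,-3,-3,47,9.3,-9.1,0.1],[1,-3,-3,47,9.3,-9.1,0.1]]]'

```text
time_s: 6.18
position: [0.4076, -0.186, 0.0885]
tool_rot: [[-0.637, 0.297, 0.712], [-0.645, 0.3, -0.703], [-0.422, -0.907, 0.0]]
ft_force: [0.9, -0.6, -0.2]
grip_width: -0.0001
```

```bash
python3 - <<'E'
from h import *
grab('wrist','w6');grab('scene','s6');crop('s6',310,130,490,280,4.2,'s6c')
s=env.observe(); T=np.array(s['tool_rot']);p=np.array(s['position']);print(s['time_s'],p,p+.022*T[:,1],s['ft_force'])
E
python3 traj.py
```

```text
6.2833 [ 0.40788236 -0.18561486  0.08850804] [ 0.41440375 -0.17901212  0.06856123] [0.62082682 0.33299693 0.4525391 ]
rv [ 0.06 -0.01 -0.01]
-0.092 0.07 [-0.1 -0.4  1.4]
-0.075 0.07 [11.9 11.7  1.4]
0.3 -54.6 56.0 [ 26.2  26.2 -12.5]
0.4 -51.2 66.1 [28.6 28.6 -2.5]
0.5 -46.8 75.7 [31.6 31.7  7.2]
0.6 -41.5 84.9 [35.4 35.5 16.3]
0.7 -35.3 93.5 [39.7 40.  24.9]
0.8 -28.2 101.4 [44.7 45.  32.8]
0.9 -20.4 108.6 [50.1 50.5 40. ]
1.0 -12.0 114.9 [56.1 56.6 46.4]
1.1 -2.9 120.4 [62.5 63.  51.9]
1.2 6.2 124.8 [68.8 69.5 56.2]
1.3 15.4 128.1 [75.3 76.1 59.5]
1.4 24.9 130.5 [82.  82.8 61.9]
1.5 34.6 131.9 [88.8 89.7 63.4]
1.6 44.4 132.4 [95.6 96.7 63.8]
1.7 54.2 131.9 [102.5 103.7  63.3]
1.8 63.9 130.4 [109.3 110.6  61.8]
1.85 68.6 129.2 [112.7 114.   60.7]
```

View pics/w6.png

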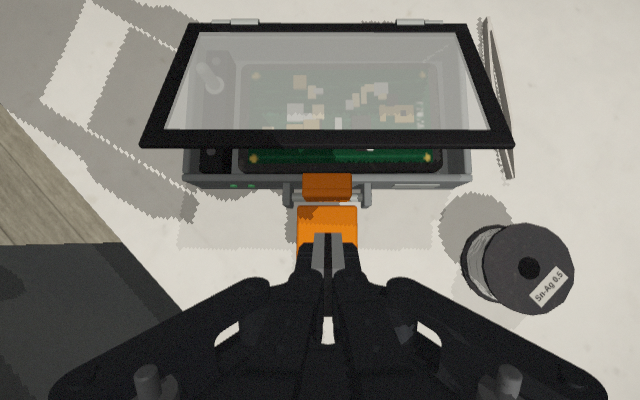

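View pics/s6c.png

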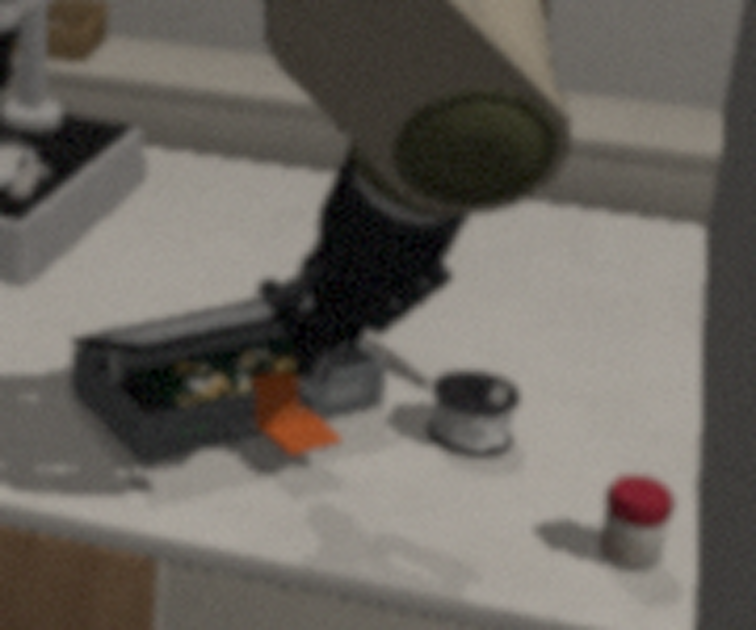

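Request:
carry_out --targets '[[[1,8,8,-3,0,0,0],[1,15,15,-4,0,0,0],[1,20,20,-4,0,0,0],[1,24,24,-4,0,0,0],[1,27,27,-4,0,0,0],[1,29,29,-2,0,0,0],[1,30.5,30.5,2,0,0,0],[1,32,32,7,0,0,0],[1,33.5,33.5,12,0,0,0],[1,35.5,35.5,16,0,0,0],[1,35.5,35.5,16,0,0,0]]]'

```text
time_s: 7.2
position: [0.4439, -0.1503, 0.1053]
tool_rot: [[-0.635, 0.298, 0.712], [-0.646, 0.3, -0.702], [-0.423, -0.906, 0.002]]
ft_force: [-0.3, -0.6, -0.7]
grip_width: -0.0001
```

```bash
python3 - <<'E'
from h import *
d=grab('wrist','w7')
s=env.observe(); T=np.array(s['tool_rot']);p=np.array(s['position']);print(s['time_s'],p,p+.022*T[:,1],s['ft_force'])
E
python3 traj.py
```

```text
7.25 [ 0.44366174 -0.15029638  0.10487167] [ 0.45022053 -0.14369487  0.08493672] [-0.7717507  -0.09084866  1.03432611]
rv [ 0.06  0.1  -0.01]
-0.092 0.07 [-35.9 -35.8 -14.9]
-0.075 0.07 [-23.9 -23.7 -14.9]
0.3 -54.6 56.0 [ -9.6  -9.1 -28.9]
0.4 -51.2 66.1 [ -7.2  -6.7 -18.9]
0.5 -46.8 75.7 [-4.1 -3.6 -9.2]
0.6 -41.5 84.9 [-0.4  0.2 -0. ]
0.7 -35.3 93.5 [4.  4.6 8.5]
0.8 -28.2 101.4 [ 8.9  9.7 16.5]
0.9 -20.4 108.6 [14.4 15.2 23.6]
1.0 -12.0 114.9 [20.3 21.3 30. ]
1.1 -2.9 120.4 [26.7 27.7 35.5]
1.2 6.2 124.8 [33.1 34.2 39.9]
1.3 15.4 128.1 [39.5 40.7 43.2]
1.4 24.9 130.5 [46.2 47.5 45.6]
1.5 34.6 131.9 [53.  54.4 47. ]
1.6 44.4 132.4 [59.9 61.4 47.4]
1.7 54.2 131.9 [66.7 68.4 46.9]
1.8 63.9 130.4 [73.5 75.3 45.4]
1.85 68.6 129.2 [76.9 78.7 44.3]
```

View pics/w7.png

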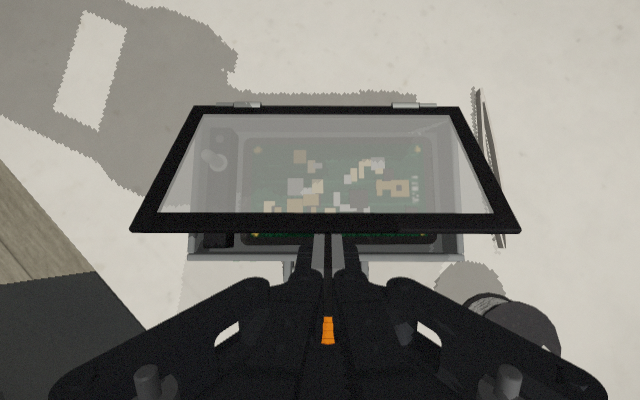

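```bash
python3 - <<'E'
from h import *
crop('w7',230,180,430,300,4,'w7c')
a=.7928;C=np.array([.4789,-.1139,0]);u=np.array([np.cos(a),np.sin(a),0]);v=np.array([-np.sin(a),np.cos(a),0]);z=np.array([0,0,1.])
for fn in ['w6','w7']:
  d=load(fn)
  for th in [.35,.4,.45,.5,.55,.6,.65,.7]:
    H=C+.054*u+.039*z; r=-np.cos(th)*u+np.sin(th)*z; ta=np.sin(th)*u+np.cos(th)*z
    print(fn,th,proj(d,[H+.106*r+.093*v-.0025*ta,H+.106*r-.093*v-.0025*ta,H+.106*r+.093*v+.0025*ta,H+.106*r-.093*v+.0025*ta]).round(0).tolist())
E
```

```text
w6 0.35 [[148.0, 157.0], [508.0, 156.0], [143.0, 151.0], [513.0, 151.0]]
w6 0.4 [[142.0, 151.0], [513.0, 150.0], [137.0, 144.0], [518.0, 144.0]]
w6 0.45 [[137.0, 144.0], [519.0, 143.0], [131.0, 136.0], [524.0, 136.0]]
w6 0.5 [[131.0, 136.0], [524.0, 136.0], [125.0, 128.0], [530.0, 127.0]]
w6 0.55 [[125.0, 127.0], [530.0, 127.0], [119.0, 118.0], [536.0, 118.0]]
w6 0.6 [[119.0, 118.0], [536.0, 117.0], [113.0, 108.0], [542.0, 108.0]]
w6 0.65 [[113.0, 107.0], [542.0, 107.0], [107.0, 97.0], [548.0, 96.0]]
w6 0.7 [[107.0, 96.0], [549.0, 96.0], [101.0, 84.0], [554.0, 84.0]]
w7 0.35 [[156.0, 255.0], [496.0, 255.0], [152.0, 252.0], [501.0, 252.0]]
w7 0.4 [[151.0, 252.0], [501.0, 252.0], [147.0, 249.0], [506.0, 249.0]]
w7 0.45 [[146.0, 249.0], [506.0, 248.0], [141.0, 244.0], [511.0, 244.0]]
w7 0.5 [[141.0, 244.0], [511.0, 244.0], [136.0, 239.0], [516.0, 239.0]]
w7 0.55 [[136.0, 239.0], [516.0, 239.0], [131.0, 234.0], [521.0, 234.0]]
w7 0.6 [[131.0, 233.0], [521.0, 233.0], [126.0, 227.0], [526.0, 227.0]]
w7 0.65 [[125.0, 227.0], [527.0, 227.0], [120.0, 220.0], [532.0, 220.0]]
w7 0.7 [[120.0, 219.0], [532.0, 219.0], [115.0, 211.0], [537.0, 211.0]]
```

View pics/w7c.png

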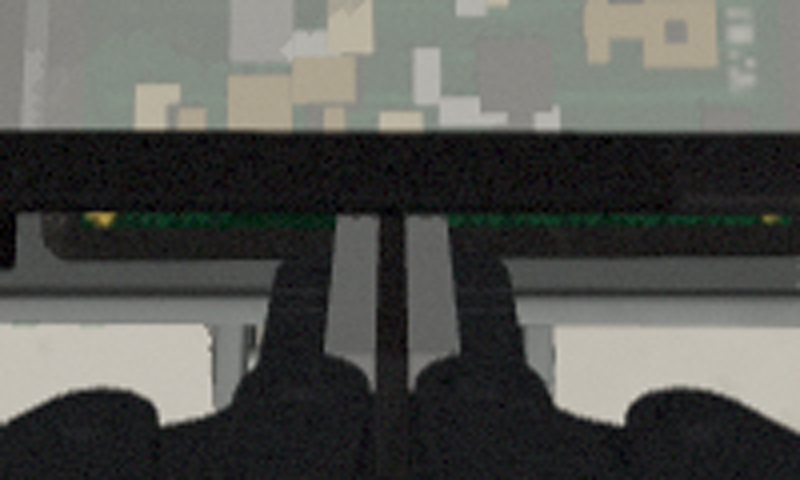

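Request:
carry_out --targets '[[[1,2,2,4,0,0,0],[1,4,4.5,8.5,0,0,0],[1,6.5,7,12.5,0,0,0],[1,9,9.5,16.5,0,0,0],[1,11.5,12.5,20,0,0,0],[1,14.5,15,23.5,0,0,0],[1,17.5,18,27,0,0,0],[1,20.5,21,30,0,0,0],[1,23.5,24.5,33,0,0,0],[1,27,27.5,35.5,0,0,0],[1,30,31,38,0,0,0],[1,33,34,40,0,0,0],[1,36.5,37.5,41.5,0,0,0],[1,39.5,40.5,43,0,0,0],[1,43,44,44.5,0,0,0],[1,46,47.5,45.5,0,0,0],[1,46,47.5,45.5,0,0,0]]]'

```text
time_s: 8.67
position: [0.4899, -0.1021, 0.15]
tool_rot: [[-0.635, 0.297, 0.713], [-0.646, 0.301, -0.701], [-0.423, -0.906, 0.001]]
ft_force: [0.0, 0.4, -0.4]
grip_width: -0.0004
```

```bash
python3 - <<'E'
from h import *
d=grab('wrist','w8')
s=env.observe(); T=np.array(s['tool_rot']);p=np.array(s['position']);print(s['time_s'],p,p+.022*T[:,1],s['ft_force'],s['q'])
E
python3 traj.py|tail -8
```

```text
8.7167 [ 0.48960748 -0.1023453   0.14984271] [ 0.49614538 -0.09572096  0.12990847] [ 0.72158423 -0.45950163  0.72447307] [-37.43508898  20.8114757  100.18004926  29.24995268  59.20656486
  -8.17189687]
1.2 6.2 124.8 [-12.9 -13.8  -5.1]
1.3 15.4 128.1 [-6.4 -7.2 -1.8]
1.4 24.9 130.5 [ 0.3 -0.4  0.6]
1.5 34.6 131.9 [7.1 6.5 2. ]
1.6 44.4 132.4 [13.9 13.4  2.5]
1.7 54.2 131.9 [20.8 20.4  2. ]
1.8 63.9 130.4 [27.6 27.3  0.5]
1.85 68.6 129.2 [30.9 30.7 -0.7]
```

View pics/w8.png

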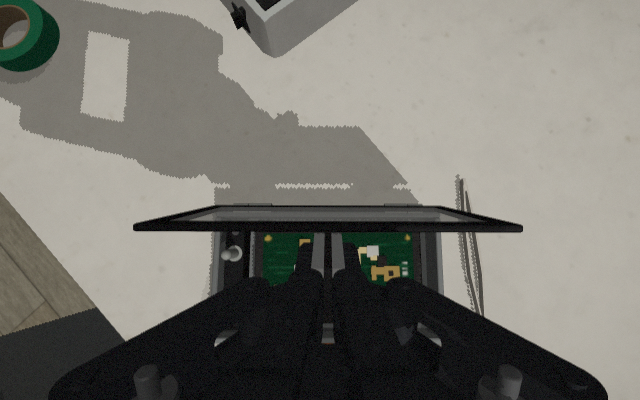

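Request:
carry_out --targets '[[[1,3.5,3,1,0,0,0],[1,7,6.5,2,0,0,0],[1,10,9.5,2.5,0,0,0],[1,13,12.5,2.5,0,0,0],[1,16,15.5,2.5,0,0,0],[1,19,18.5,2,0,0,0],[1,22,21.5,2,0,0,0],[1,24.5,24,1.5,0,0,0],[1,27,26.5,1,0,0,0],[1,29,28.5,0.5,0,0,0],[1,29,28.5,0.5,0,0,0],[1,29,28.5,0.5,0,0,0]]]'

```text
time_s: 9.72
position: [0.5185, -0.0741, 0.1503]
tool_rot: [[-0.636, 0.297, 0.713], [-0.646, 0.301, -0.702], [-0.423, -0.906, 0.001]]
ft_force: [0.1, -0.4, -0.3]
grip_width: -0.0001
```

```bash
python3 - <<'E'
from h import *
d=grab('wrist','w9')
s=env.observe(); print(s['time_s'],s['position'],s['ft_force'])
E
python3 traj.py|tail -2
```

```text
9.7667 [ 0.51840084 -0.07421724  0.15027093] [-0.19870937  0.55945242 -1.68184057]
1.8 63.9 130.4 [-1.2 -0.8  0. ]
1.85 68.6 129.2 [ 2.1  2.6 -1.1]
```

View pics/w9.png

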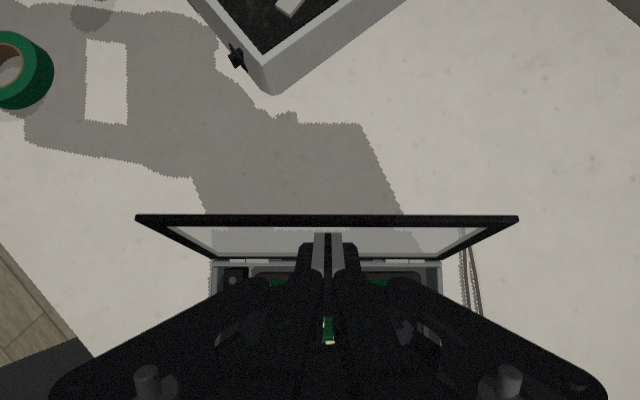

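Request:
carry_out --targets '[[[1,-3,-3,0,0,0,0],[1,-8,-8,1,0,0,0],[1,-15,-15,4,0,0,0],[1,-25,-25,10,0,0,0],[1,-35,-35,20,0,0,0],[1,-45,-45,35,0,0,0],[1,-55,-55,50,0,0,0],[1,-65,-65,70,0,0,0],[1,-75,-75,90,0,0,0],[1,-85,-85,110,0,0,0],[1,-90,-90,120,0,0,0],[1,-90,-90,120,0,0,0],[1,-90,-90,120,0,0,0]]]'

```text
time_s: 10.85
position: [0.4279, -0.1647, 0.2704]
tool_rot: [[-0.637, 0.298, 0.711], [-0.645, 0.3, -0.703], [-0.423, -0.906, 0.001]]
ft_force: [-0.6, 0.2, -0.7]
grip_width: 0.0002
```

```bash
python3 - <<'E'
from h import *
d=grab('wrist','wa');grab('scene','sa');crop('sa',310,130,490,280,4.2,'sac');grab('top','ta');crop('ta',330,150,500,270,4.7,'tac')
s=env.observe(); print(s['time_s'],s['position'],s['ft_force'])
a=.7928;C=np.array([.4789,-.1139,0]);u=np.array([np.cos(a),np.sin(a),0]);v=np.array([-np.sin(a),np.cos(a),0]);z=np.array([0,0,1.])
for th in [1.7,1.8,1.85,1.9,1.95]:
    H=C+.054*u+.039*z; r=-np.cos(th)*u+np.sin(th)*z; ta=np.sin(th)*u+np.cos(th)*z
    print(th,proj(d,[H+.106*r+k*.093*v+j*.0025*ta for k in (1,-1) for j in (-1,1)]).round(0).tolist())
E
```

```text
11.0 [ 0.42825609 -0.16377098  0.26945512] [-0.28332466 -0.06212566  0.63649081]
1.7 [[225.0, 100.0], [226.0, 95.0], [430.0, 100.0], [429.0, 95.0]]
1.8 [[226.0, 90.0], [227.0, 85.0], [429.0, 90.0], [428.0, 85.0]]
1.85 [[227.0, 85.0], [228.0, 81.0], [428.0, 85.0], [427.0, 81.0]]
1.9 [[228.0, 81.0], [229.0, 77.0], [427.0, 81.0], [427.0, 77.0]]
1.95 [[229.0, 77.0], [230.0, 73.0], [426.0, 77.0], [426.0, 73.0]]
```

View pics/wa.png

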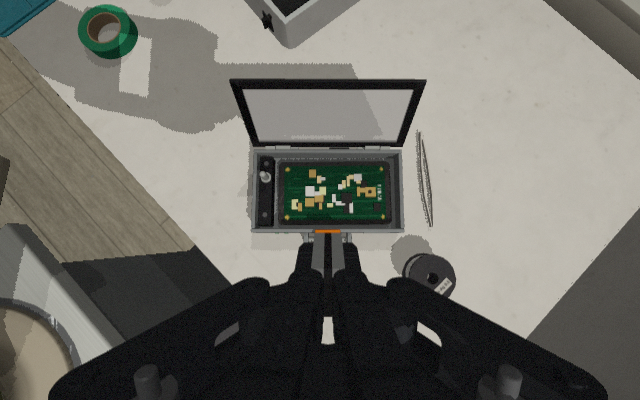

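View pics/sac.png

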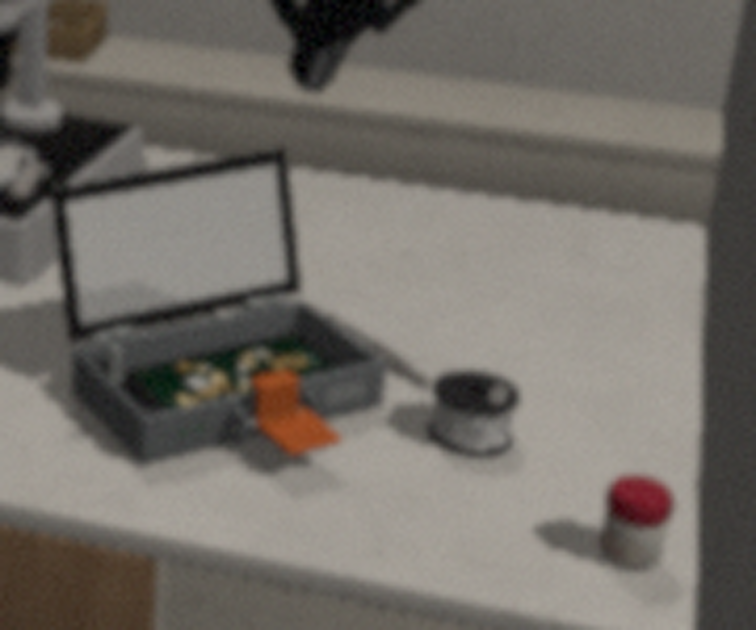

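View pics/tac.png

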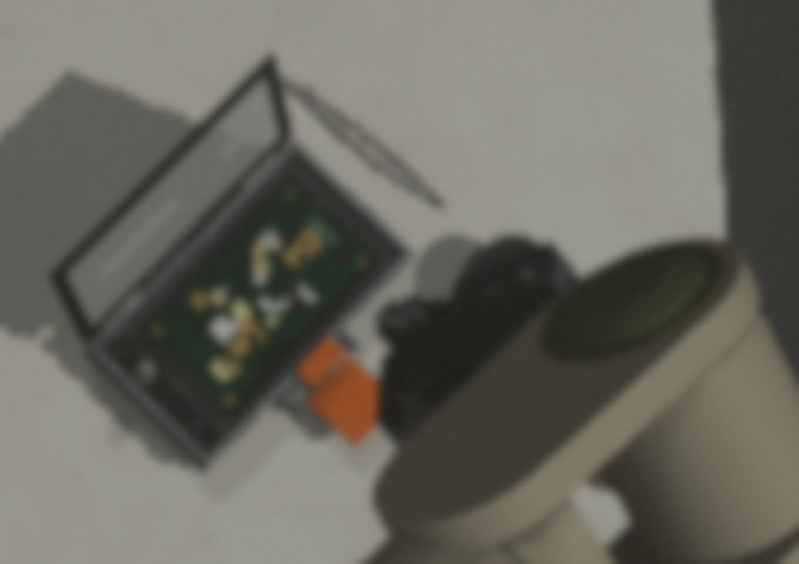

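Lid front corners in the wrist picture at about (230,80) and (426,80) fit 1.9 rad. The tab is up, the board is lying in the box, and the reel, tweezers and jar are where they were. The gripper is clear of everything.

```bash
python3 - <<'E'
from rig import env
print(env.close_job())
E
```

```text
the job is handed in; nothing more can be done
None
```

The test box is open, and I handed the job in at about 11 s of the 48 s allowed.

- **Tab:** I pressed the orange tab with the closed fingertips, with 2 to 4 N on the wrist, and held it for about a second. The spring lifted the lid to about 0.4 rad, and the tab came back up once I raised the fingers.
- **Lid:** I pushed the lid up and over from its front edge. The wrist readings taken during the push stayed under about 2 N.
- **Last checks:** With the gripper clear above the box:
  - The lid corners fit an angle of about 1.9 rad, and the lid stays back by itself.
  - The tab is at rest and the board is lying in the box.
  - The tweezers, reel and red jar look unmoved. I did not check the dish, driver and orange jar again, as the arm went nowhere near them after the opening move.

No check failed. The two position fits of the box, from the top and wrist cameras, agreed to about 1 mm.

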